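# Seat the probe arm on the stirrer's locating pin

### The arm

A 6-joint arm with a two-finger parallel gripper is mounted at the origin on the work surface. World frame = base frame: x ahead of the robot, y to its left, z up, the work surface at z = 0. Lengths are in m, angles in rad, forces in N, time in s.
With the tool pointing down it reaches from about 0.3 to 0.775 m from the base axis. Payload 14.6 kg.
Tool frame: the origin (TCP) lies on the centre line of the jaws, within the pads' length; the fingertips stand 19 mm ahead of it and the grasp point (between the pads) is the TCP; z points along the fingers, y is the direction in which the jaws open and shut (so a half turn about z gives the same grasp; the last joint's range is limited). The gripper opens to 94 mm and grips with 3 to 60 N. Pads are 16 mm wide; open, the fingers measure 119 mm over their backs; the gripper's body (75 mm by 177 mm) begins 78 mm behind the grasp point.
Start: joints at [-1.215, 0.3, 1.521, -0, 1.321, -0.067], TCP at [0.226, -0.502, 0.224] pointing down, gripper open.
Joint ranges: [-3.03, 3.03], [-0.79, 2.21], [0.23, 2.52], [-1.04, 4.18], [0, 3.07], [-2.55, 2.55]. Speed limits (rad/s): [2.22, 2.22, 2.57, 3.14, 3.14, 3.14].

### API

Orientations are given as [roll, pitch, yaw] about the fixed x, y, z axes, in that order (R = Rz(yaw) Ry(pitch) Rx(roll)).
In Python, from station import ctrl gives the robot as it stands. The module is installed in compiled form; this text tells all that it offers.
- The arm moves only by the shell command python3 -m creep 'ROWS' [FORCE]. ROWS is a JSON object of lists of equal length, an entry for each row: "translation": the shift along the world's x, y, z in mm, a list of three; "yaw": the turn about the world's z in rad; "gripper": the closure in counts, from 0 (fully open) to 255 (shut). A call has 1 to 5 rows; each row is the pose to reach, as a shift and turn from the pose measured when the call began; what a row does not reach only later rows make up. A row lasts 1/12 s, in which the tool goes at most 41.7 mm and 7.16 degrees, less where a joint would pass 70% of its speed; a pose out of reach is approached as far as the arm can. A call with a gripper value outside its range is refused whole. The fingers move at their own pace and stop on an object; FORCE is the grip in N (left out, the last holds). Time passes only in rows, so rows that repeat a pose let the fingers close. It gives the time, the measured TCP pose, the force and the opening at its end, in the units of the state.
- ctrl.get_obs(): the state, without advancing time (a new reading comes with each control period).
- ctrl.camera(name): name is "scene" or "top"; returns a dict with "pixels" (400x640x3 uint8, red, green, blue), "depth" (400x640 float32, m along the optical axis (not along the pixel's ray), 0 where there is no reading), "fx", "fy", "cx", "cy" (pixels), "dist" ([k1, k2, p1, p2, k3] as OpenCV has them; the pictures are not rectified), "R" (3x3) and "t" (3): a world point X has camera coordinates R X + t. Camera axes: x right, y down, z forward; pixel columns grow to the right and rows downward; lengths in m; the calibration is good to about 2 mm. A picture is of the moment at which its call begins.
- ctrl.hand_in(): hands the job in, once; it reports no verdict.
The state is a dict: "time_s": time; "qpos": joint angles; "joint_vel": joint speeds; "tau": joint torques, N m; "ee_pos": TCP position; "eef_rot": TCP orientation; "force": force on the tool from outside, world axes, zero at the start; "moment": the same for the moment, N m; "grip_width": finger opening in m.
Only numpy, scipy, OpenCV 4.12 (cv2) and the standard library are available. Lean on these libraries where they do the work, as an engineer would, in place of code of your own. Each camera call takes 0.05 s, during which the arm holds its last target. There are 200 camera calls.

### The job

Fit the loose aluminium probe arm onto the stirrer: work its hole over the locating pin so that the arm lies fully flat on the stirrer's top, then nudge the arm round the pin until its straight side edge rests against the stop post and the arm points straight along the slot, and let go of it. Nobody knows exactly where in its slot the pin is clamped, so feel for it gently, never pressing or pushing hard on the stirrer, its pin or its post. Leave the tub, the dye bottle and the beaker where they are.

Things in the scene. Friction and masses are not known exactly. Their poses are not given: they have to be found in the camera images.
- probe_plate: Loose aluminium probe arm, 0.14 kg, lying flat on the bench, right way up: flat bar 140 long (x -28 to +112), 44 wide (y -22 to +22), 6 thick, with a through hole of 11 diameter. Origin: hole's centre, at the underside. +x runs from the hole to the far end, z up. Centre of mass at about x = 48. (mm)
- fin (a point): Middle of the upright gripping fin on the probe arm, at x = 45, y = 0, z = 30 of the arm. The fin is 36 long along the arm's x, 10 thick along y; its top is 42 above the arm's underside. (mm)
- socket (a point): Top centre of the round upright probe socket near the arm's far end, at x = 95, y = 0, z = 36 of the arm: 20 diameter, standing on the bar. (mm)
- plate_edge (a point): Point on the probe arm's straight -y side edge, at x = 80, y = -22, z = 0 of the arm; this edge is to rest against the stop post. (mm)
- stirrer: Fixed magnetic stirrer: grey box, flat steel top 200 (x) by 170 (y), 60 above its origin (centre of the underside). Knobs on its -x face. A slot in the top runs along its x; in it stands the locating pin. Seated, the arm points from the pin along the stirrer's +x, its underside on the top. (mm)
- slot_mid (a point): Middle of the slot, level with the top, at x = -50, y = 0, z = 60 of the stirrer, same axes. The steel pin is clamped (does not move) with its centre on the slot's centre line, anywhere within 14 of this point along x; where is not measured. Pin: 8 diameter, 12 tall above the top, the last 1 bevelled to 6 diameter. (mm)
- stop_post (a point): Foot of the fixed steel stop post, on its axis, at x = 30, y = -28, z = 60 of the stirrer: 12 diameter, 20 tall. Its near side is 22 from the slot's line, so the arm's -y edge touches it when the arm lies along the stirrer's x. (mm)
- tub: Bystander: closed white plastic tub with a blue band, 106 diameter, 97 tall, origin under its centre. (mm)
- dye_bottle: Bystander: blue dye bottle with a yellow cap, 56 diameter, 130 tall, origin under its centre. (mm)
- beaker: Bystander: open glass beaker, 66 diameter, 75 tall, origin under its centre. (mm)
There are look-alikes about, which are no part of the job. What is shaped like the probe_plate but pink is not meant.

How it is judged:
On the way:
1. the arm lies flat on the stirrer's top with the pin through its hole (z of probe_plate in the frame of stirrer between 0.057 and 0.0625 m and angle between probe_plate's own z axis and vertical below 0.035 rad and x of probe_plate in the frame of slot_mid between -0.0165 and 0.0165 m and y of probe_plate in the frame of slot_mid between -0.003 and 0.003 m), for 0.2 s.
At the end, for the whole second after the job is handed in: The probe arm lies flat on the top (within 2 mm, tilt under 0.03 rad), pin through its hole (hole within 3 mm of the slot line, 16.5 mm of its middle), its -y edge within 2 mm of the stop post, along the stirrer's +x within 0.05 rad, at rest (z of probe_plate in the frame of stirrer between 0.057 and 0.062 m and angle between probe_plate's own z axis and vertical below 0.03 rad and x of probe_plate in the frame of slot_mid between -0.0165 and 0.0165 m and y of probe_plate in the frame of slot_mid between -0.003 and 0.003 m and y of plate_edge in the frame of stop_post between 0.004 and 0.008 m and x of plate_edge in the frame of stop_post above -0.019 m and angle between the x axis of probe_plate and the x axis of stirrer, either way round below 0.05 rad and linear speed of probe_plate below 0.01 m/s); the robot touches nothing.
It fails at once if the stirrer, its pin or its post is pressed with more than 40 N (contact force between stirrer and anything else above 40 N).
It fails at once if the tub, the dye bottle or the beaker is moved by more than 20 mm (distance of any of tub, dye_bottle, beaker from where it was at the start of the episode above 0.02 m).
It also fails if it takes over 72 s, if anything falls off the work surface, if the arm or the gripper's body presses on something with over 40 N, if the wrist force passes 120 N, or if a joint passes its speed limit or range.

## Working session

There is one attempt and no reset: what is moved stays moved. The work goes in short steps, Python scripts to look and compute and a shell command to move; the robot and the scene stay as the last step left them, time stands still between calls to the robot, and variables do not carry over. Pictures are saved under pics/ and viewed, about 8 in all and at most 12, crops included, and the job is handed in when it is done.

```bash
mkdir -p pics; cat > h.py <<'E'
import numpy as np, cv2
from station import ctrl
def cam(n):
    return ctrl.camera(n)
def world(c,u,v,d=None,z=None):
    K=np.array([[c['fx'],0,c['cx']],[0,c['fy'],c['cy']],[0,0,1]])
    p=cv2.undistortPoints(np.array([[[u,v]]],float),K,np.array(c['dist']))[0,0]
    r=np.array([p[0],p[1],1.]); R=np.array(c['R']);t=np.array(c['t'])
    if d is None:
        o=-R.T@t; w=R.T@r; d=(z-o[2])/w[2]
    return R.T@(r*d-t)
def proj(c,X):
    K=np.array([[c['fx'],0,c['cx']],[0,c['fy'],c['cy']],[0,0,1]])
    rv=cv2.Rodrigues(np.array(c['R']))[0]
    return cv2.projectPoints(np.array(X,float).reshape(-1,3),rv,np.array(c['t'],float),K,np.array(c['dist']))[0][:,0]
def grid(c):  # world coords per pixel
    K=np.array([[c['fx'],0,c['cx']],[0,c['fy'],c['cy']],[0,0,1]])
    u,v=np.meshgrid(np.arange(640.),np.arange(400.))
    p=cv2.undistortPoints(np.stack([u,v],-1).reshape(-1,1,2),K,np.array(c['dist']))[:,0]
    r=np.c_[p,np.ones(len(p))]*c['depth'].reshape(-1,1)
    W=(r-np.array(c['t']))@np.array(c['R']); W[c['depth'].ravel()==0]=np.nan
    return W.reshape(400,640,3)
E
python3 - <<'E'
from h import *
for n in('scene','top'):
    c=cam(n); cv2.imwrite(f'pics/{n}0.png',c['pixels'][:,:,::-1]); np.save(f'{n}0.npy',c,allow_pickle=True)
    print(n,-np.array(c['R']).T@c['t'],c['fx'],c['dist'])
print(ctrl.get_obs())
E
```

```text
scene [ 0.88861619 -0.38410006  0.76861993] 361.0610743759915 [-0.04892139  0.          0.          0.          0.        ]
top [0.45370979 0.07585277 0.83257436] 374.75556611035205 [-0.03784098  0.          0.          0.          0.        ]
{'time_s': 0.1, 'qpos': array([-1.21461830e+00,  3.00385042e-01,  1.52148450e+00, -3.20593941e-06,
        1.32070048e+00, -6.66019067e-02]), 'joint_vel': array([-0.00105325, -0.00147084, -0.00281402, -0.00072064,  0.00069296,
        0.00023122]), 'tau': array([ 1.91109444e-03, -5.32643867e+01, -3.53282368e+01,  7.10166176e-02,
        2.35077215e-02, -4.65690641e-05]), 'ee_pos': array([ 0.22558824, -0.50138498,  0.22397438]), 'eef_rot': array([-3.14061725e+00, -6.19476726e-05,  4.22780694e-01]), 'force': array([-0.5818656 ,  0.45663664,  0.16442176]), 'moment': array([ 0.02349631, -0.05562379,  0.01732198]), 'grip_width': 0.09385197892974115}
```

View pics/scene0.png

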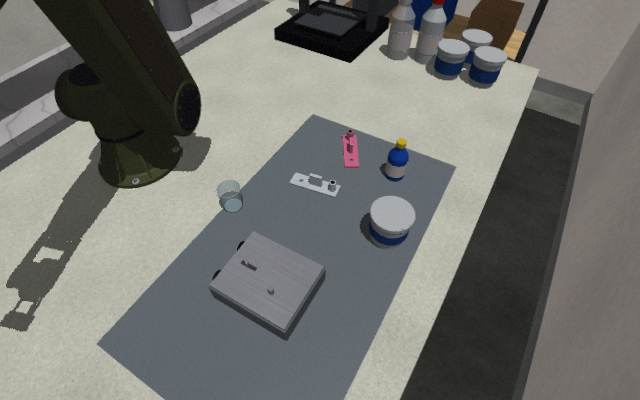

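View pics/top0.png

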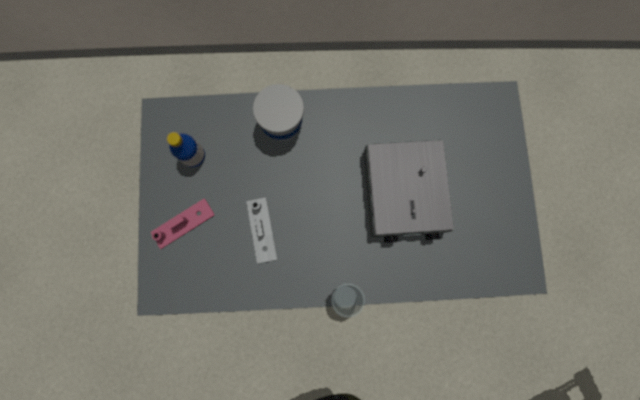

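Scene view: a bare-aluminium bar with a fin at (315,184) and a pink look-alike at (350,150). The stirrer is at (268,283), the tub at (391,220), the bottle at (397,160) and the beaker at (230,196). In the top view these are the silver bar at (261,230), pink bar at (183,224), stirrer at (410,190), tub at (278,110), bottle at (185,150) and beaker at (347,300).
Candidates: silver bar, top (261,230), and pink bar, top (183,224). I choose the silver one because pink is excluded. Next I'll measure it and check one close crop.

```bash
python3 - <<'E'
from h import *
T=np.load('top0.npy',allow_pickle=True).item(); S=np.load('scene0.npy',allow_pickle=True).item()
def rect(P):
    (c,s,a)=cv2.minAreaRect(P.astype(np.float32)*1000); return np.round(c,1),np.round(s,1),round(a,2)
for n,c in(('top',T),('scene',S)):
    W=grid(c); 
    g=lambda x0,x1,y0,y1,z0,z1:W[(W[...,0]>x0)&(W[...,0]<x1)&(W[...,1]>y0)&(W[...,1]<y1)&(W[...,2]>z0)&(W[...,2]<z1)]
    a=world(T,261,230,z=0.006); s=world(T,410,190,z=.06); 
    if n=='top': print(a,s)
    b=g(a[0]-.12,a[0]+.12,a[1]-.07,a[1]+.06,-.01,.003); print(n,'bench z',np.median(b[:,2]))
    for z0,z1 in((.004,.012),(.035,.05),(.03,.05)):
        P=g(a[0]-.1,a[0]+.1,a[1]-.055,a[1]+.055,z0,z1)
        if len(P)>4: print('plate',z0,len(P),np.median(P[:,2]),rect(P[:,:2]))
    P=g(s[0]-.15,s[0]+.15,s[1]-.13,s[1]+.13,.054,.066); print('stir',len(P),np.median(P[:,2]),rect(P[:,:2]))
    P=g(s[0]-.09,s[0]+.09,s[1]-.08,s[1]+.08,.067,.09); print('above',len(P)); print(np.round(P[:40]*1000,0).tolist())
    for nm,u,v,z in(('tub',278,110,.097),('bot',176,140,.13),('beak',347,294,.075)):
        if n=='top': print(nm,world(T,u,v,z=z))
ct=cv2.resize(T['pixels'][185:275,235:285,::-1],None,fx=6,fy=6,interpolation=cv2.INTER_CUBIC)
st=cv2.resize(T['pixels'][135:245,360:460,::-1],None,fx=5,fy=5,interpolation=cv2.INTER_CUBIC)
im=np.zeros((550,800,3),np.uint8); im[:540,:300]=ct; im[:,300:800]=st
cv2.imwrite('pics/crop1.png',im)
E
```

```text
[0.51681457 0.19192988 0.006     ] [ 0.58973172 -0.12829333  0.06      ]
top bench z -0.0008364101356892958
plate 0.004 649 0.005137720338922847 (array([522.7, 192.3]), array([176.2,  44.2]), 9.97)
plate 0.035 105 0.03985562074458549 (array([540.3, 196.4]), array([75.7, 15.9]), 6.37)
plate 0.03 159 0.037934815314463785 (array([539.9, 197.4]), array([76.2, 18.1]), 6.54)
stir 6781 0.05820684310941648 (array([ 599.1, -129.5]), array([194.1, 163.3]), 2.29)
above 45
[[634.0, -151.0, 78.0], [634.0, -153.0, 80.0], [634.0, -155.0, 79.0], [634.0, -158.0, 78.0], [633.0, -150.0, 76.0], [633.0, -152.0, 77.0], [633.0, -154.0, 76.0], [632.0, -156.0, 77.0], [632.0, -158.0, 78.0], [632.0, -160.0, 78.0], [632.0, -149.0, 70.0], [630.0, -149.0, 78.0], [630.0, -151.0, 78.0], [630.0, -154.0, 77.0], [630.0, -155.0, 79.0], [630.0, -158.0, 76.0], [630.0, -160.0, 77.0], [630.0, -149.0, 70.0], [629.0, -150.0, 75.0], [628.0, -151.0, 77.0], [628.0, -154.0, 77.0], [628.0, -156.0, 77.0], [628.0, -157.0, 78.0], [628.0, -159.0, 78.0], [628.0, -150.0, 68.0], [627.0, -150.0, 74.0], [627.0, -152.0, 75.0], [626.0, -153
[... 1019 characters left out ...]
.0, 69.0], [627.0, -155.0, 78.0], [629.0, -153.0, 77.0], [625.0, -159.0, 79.0], [628.0, -158.0, 80.0], [629.0, -157.0, 78.0], [631.0, -155.0, 79.0], [633.0, -155.0, 81.0], [627.0, -161.0, 79.0], [629.0, -160.0, 79.0], [630.0, -158.0, 78.0], [632.0, -157.0, 79.0], [634.0, -156.0, 79.0], [628.0, -162.0, 77.0], [630.0, -161.0, 78.0], [632.0, -160.0, 79.0], [633.0, -159.0, 79.0], [635.0, -158.0, 79.0], [635.0, -155.0, 74.0], [630.0, -164.0, 79.0], [632.0, -163.0, 79.0], [633.0, -162.0, 79.0], [635.0, -161.0, 79.0], [637.0, -160.0, 80.0], [637.0, -158.0, 76.0], [629.0, -164.0, 72.0], [632.0, -165.0, 78.0], [634.0, -164.0, 78.0], [636.0, -163.0, 78.0], [635.0, -160.0, 72.0], [636.0, -157.0, 68.0]]
```

View pics/crop1.png

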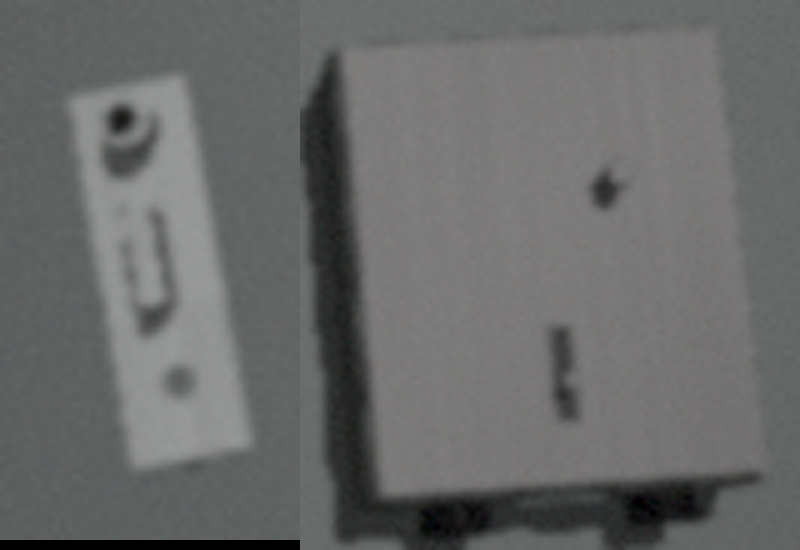

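The crop shows the silver arm with its hole at about (180,380), fin at (150,260) and socket at (125,120). It points to +x with a slight +y yaw. On the stirrer, the slot with the pin is at (563,370), the post at (603,188) and the knobs on the -x side. Now I'll fit these more precisely.

```bash
cat >> h.py <<'E'
def back(c,uv,z):
    return np.array([world(c,u,v,z=z)[:2] for u,v in uv])
def platefit(c,z,lo=None,seed=(0.52,0.19)):
    g=c['pixels'].astype(float).min(2)
    s=proj(c,[seed[0],seed[1],z])[0]; W=grid(c)
    yy,xx=np.mgrid[:400,:640]
    m=((abs(W[...,0]-seed[0])<.11)&(abs(W[...,1]-seed[1])<.07)).astype(np.uint8)
    t=lo or cv2.threshold(g[m>0].astype(np.uint8),0,255,cv2.THRESH_OTSU)[0]
    b=((g>t)&(m>0)).astype(np.uint8)
    cs=cv2.findContours(b,cv2.RETR_EXTERNAL,cv2.CHAIN_APPROX_NONE)[0]
    k=max(cs,key=cv2.contourArea)[:,0]
    P=back(c,k,z); return t,cv2.minAreaRect((P*1000).astype(np.float32))
E
python3 - <<'E'
from h import *
T=np.load('top0.npy',allow_pickle=True).item(); S=np.load('scene0.npy',allow_pickle=True).item()
for n,c in(('top',T),('scene',S)):
    print(n,platefit(c,.006))
    W=grid(c); st=(abs(W[...,0]-.6)<.13)&(abs(W[...,1]+.13)<.12)&(abs(W[...,2]-.059)<.006)
    k=max(cv2.findContours(st.astype(np.uint8),0,1)[0],key=cv2.contourArea)[:,0]
    P=back(c,k,.06); r=cv2.minAreaRect((P*1000).astype(np.float32)); print('stir',r)
    # fin top / hole from dark/bright? print height-classified fin top and socket centroid
    for nm,(x,y),z in(('fin',(.525,.194),.042),('sock',(.575,.203),.036)):
        m=(abs(W[...,0]-x)<.028)&(abs(W[...,1]-y)<.02)&(abs(W[...,2]-z)<.004)
        v,u=np.nonzero(m); print(nm,len(u),back(c,[(u.mean(),v.mean())],z)*1000, np.median(W[m][:,2]))
cr=back(T,[(235+u/6-.4,185+v/6-.4) for u,v in((68,95),(185,75),(253,448),(133,470),(180,380))],.006);print('plate corners',cr*1000)
cs=back(T,[(300+u/5+60-300-.4,135+v/5-.4) for u,v in((337,48),(715,28),(762,475),(378,497),(563,370))],.06);print('stir corners',cs*1000)
a=S; b=proj(S,[[.51,.19,0]])[0]; b2=proj(S,[[.59,-.13,.06]])[0]; print(b,b2)
def crop(p,s,w,h):
    x,y=(p-np.array([w,h])/2).astype(int); print(x,y); return cv2.resize(S['pixels'][y:y+h,x:x+w,::-1],None,fx=s,fy=s,interpolation=cv2.INTER_CUBIC)
im=np.zeros((500,800,3),np.uint8); im[:240,:320]=crop(b,5,64,48); im[:500,320:800]=crop(b2,4,120,125); cv2.imwrite('pics/crop2.png',im)
E
```

```text
top (118.0, ((518.1521606445312, 191.81585693359375), (140.0429229736328, 45.34074401855469), 9.8726167678833))
stir ((597.3824462890625, -127.8284912109375), (195.80938720703125, 163.4857635498047), 2.370440721511841)
fin 78 [[520.39554493 191.56218386]] 0.040345610316406336
sock 63 [[569.14475221 200.25854892]] 0.03443981488025433
scene (132.0, ((518.2510375976562, 189.4549560546875), (140.4322509765625, 46.146568298339844), 10.419292449951172))
stir ((602.4186401367188, -134.6453857421875), (200.1022186279297, 166.10580444335938), 2.6163461208343506)
fin 45 [[522.99924263 187.48626135]] 0.04072387663167598
sock 37 [[571.8473542  195.72135917]] 0.03531478705350624
plate corners [[583.5653167  225.61512203]
 [590.1551109  181.97695176]
 [452.23712823 157.58665273]
 [445.21588496 201.26319105]
 [477.34764218 184.07605315]]
stir corners [[703.55362696 474.64872397]
 [708.10022863 310.1892914 ]
 [515.6038204  285.83288468]
 [509.59772728 446.30765704]
 [561.17755548 370.41007946]]
[312.1904189  183.64357849] [263.86819255 272.47761291]
280 159
203 209
```

View pics/crop2.png

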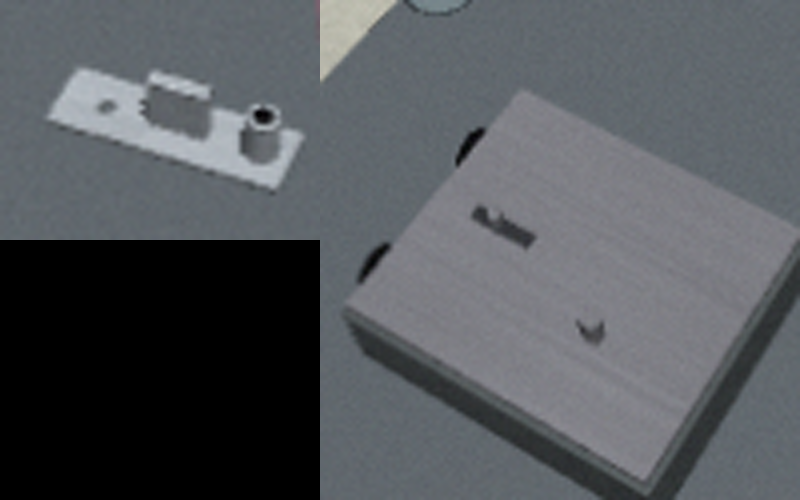

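```bash
python3 - <<'E'
from h import *
T=np.load('top0.npy',allow_pickle=True).item(); S=np.load('scene0.npy',allow_pickle=True).item()
cs=back(T,[(300+u/5-.4,135+v/5-.4) for u,v in((337,48),(715,28),(762,475),(378,497))],.06)*1000
css=back(S,[(203+(u-320)/4-.4,209+v/4-.4) for u,v in((523,90),(345,310),(655,482),(803,232))],.06)*1000
for n,c in(('T',cs),('S',css)):
    r=cv2.minAreaRect(c.astype(np.float32)); print(n,c.round(1).tolist(),r)
im=np.hstack([cv2.resize(T['pixels'][192:226,398:428,::-1],(390,442),interpolation=cv2.INTER_CUBIC),
 cv2.resize(S['pixels'][255:279,236:264,::-1],(392,336),interpolation=cv2.INTER_CUBIC)[:336].copy() if 0 else np.vstack([cv2.resize(S['pixels'][255:279,236:264,::-1],(392,336),interpolation=cv2.INTER_CUBIC),np.zeros((106,392,3),np.uint8)])])
cv2.imwrite('pics/pin.png',cv2.convertScaleAbs(im,alpha=1.4))
E
```

```text
T [[691.1, -42.3], [697.0, -205.7], [504.6, -210.8], [499.3, -50.8]] ((597.9136352539062, -127.3851318359375), (192.40936279296875, 163.52291870117188), 2.0392603874206543)
S [[502.2, -56.1], [509.9, -219.4], [703.4, -205.9], [692.5, -48.3]] ((602.9052734375, -133.20440673828125), (193.916748046875, 163.51914978027344), 2.685927629470825)
```

View pics/pin.png

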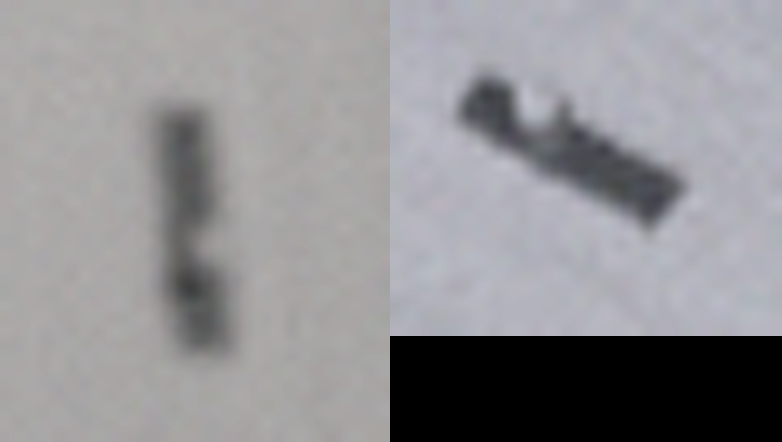

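Pin tip: top crop (205,240), scene crop (538,95), both lying a little toward the -x side of the slot's middle. Now I'll approach the fin.

```bash
python3 - <<'E'
from h import *
T=np.load('top0.npy',allow_pickle=True).item(); S=np.load('scene0.npy',allow_pickle=True).item()
t=lambda u,v:(398+u/13-.46,192+v/13-.46); s=lambda u,v:(236+(u-390)/14-.46,255+v/14-.46)
print(back(T,[t(182,105),t(208,350)],.06)*1000, back(T,[t(205,240)],.072)*1000)
print(back(S,[s(473,97),s(667,208)],.06)*1000, back(S,[s(538,95)],.072)*1000)
E
python3 -m creep '{"translation":[[296,692,0],[296,692,0],[296,692,0],[296,692,0],[296,692,0]],"yaw":[0,0,0,0,0],"gripper":[0,0,0,0,0]}' 20
```

```text
[[ 569.24735632 -130.27325364]
 [ 529.61193335 -132.01550914]] [[ 545.84842511 -129.38994953]]
[[ 530.83385745 -135.02396876]
 [ 569.46758743 -134.06268089]] [[ 545.34076318 -133.46940356]]
time_s: 0.52
ee_pos: [0.3077, -0.3081, 0.2241]
eef_rot: [-3.14, -0.0, 0.422]
force: [0.8, 0.1, 0.7]
grip_width: 0.0943
```

```bash
python3 -m creep '{"translation":[[214,499,0],[214,499,0],[214,499,0],[214,499,0],[214,499,0]],"yaw":[-0.1,-0.2,-0.246,-0.246,-0.246],"gripper":[0,0,0,0,0]}'
python3 -m creep '{"translation":[[130,302,-20],[130,302,-20],[130,302,-20],[130,302,-20],[130,302,-20]],"yaw":[0,0,0,0,0],"gripper":[0,0,0,0,0]}'
```

```text
time_s: 0.93
ee_pos: [0.3881, -0.1203, 0.2243]
eef_rot: [-3.14, -0.0, 0.175]
force: [0.5, -0.9, -0.2]
grip_width: 0.0939
time_s: 1.35
ee_pos: [0.47, 0.0711, 0.2115]
eef_rot: [-3.14, -0.0, 0.176]
force: [0.9, -1.2, 0.7]
grip_width: 0.0938
```

```bash
python3 -m creep '{"translation":[[51,120,-60],[51,120,-60],[51,120,-60],[51,120,-60],[51,120,-60]],"yaw":[0,0,0,0,0],"gripper":[0,0,0,0,0]}'
python3 - <<'E'
from h import *
print(ctrl.get_obs()['ee_pos'])
for n in('top','scene'):
    c=cam(n); x,y=proj(c,[.52,.19,.05])[0].astype(int)
    cv2.imwrite(f'pics/{n}1.png',cv2.resize(c['pixels'][max(y-60,0):y+60,x-65:x+65,::-1],None,fx=3,fy=3,interpolation=cv2.INTER_CUBIC))
cv2.imwrite('pics/both1.png',np.hstack([cv2.imread('pics/top1.png'),cv2.imread('pics/scene1.png')]))
E
```

```text
time_s: 1.77
ee_pos: [0.5206, 0.1939, 0.1486]
eef_rot: [-3.14, 0.004, 0.179]
force: [-0.3, -0.2, 0.4]
grip_width: 0.0941
[0.52056417 0.19389678 0.14857196]
```

View pics/both1.png

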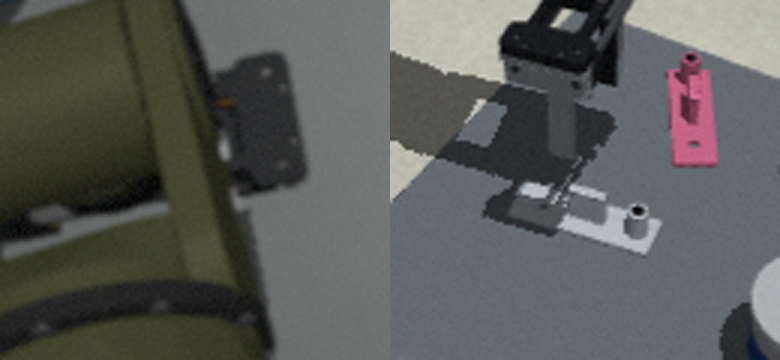

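The scene crop shows the gripper straddling the silver fin, fingers on either side (left finger at (563,130), fin at (580,205)). The top view is blocked by the arm. Descending.

```bash
python3 -m creep '{"translation":[[0,-3,-40],[0,-3,-75],[0,-3,-100],[0,-3,-113],[0,-3,-119]],"yaw":[0,0,0,0,0],"gripper":[0,0,0,0,0]}'
python3 -m creep '{"translation":[[0,0,0],[0,0,0],[0,0,0],[0,0,0],[0,0,0]],"yaw":[0,0,0,0,0],"gripper":[255,255,255,255,255]}' 25
python3 -m creep '{"translation":[[0,0,0],[0,0,0],[0,0,0],[0,0,0],[0,0,0]],"yaw":[0,0,0,0,0],"gripper":[255,255,255,255,255]}'
```

```text
time_s: 2.28
ee_pos: [0.5199, 0.1867, 0.0306]
eef_rot: [-3.141, 0.004, 0.175]
force: [-0.1, -0.0, 0.3]
grip_width: 0.094
time_s: 2.7
ee_pos: [0.5203, 0.1868, 0.0316]
eef_rot: [-3.141, 0.002, 0.175]
force: [0.4, 1.0, -0.6]
grip_width: 0.0636
time_s: 3.12
ee_pos: [0.5203, 0.1868, 0.0315]
eef_rot: [-3.141, 0.002, 0.175]
force: [-0.3, 0.5, 0.0]
grip_width: 0.031
```

```bash
python3 -m creep '{"translation":[[0,0,0],[0,0,0],[0,0,0],[0,0,0],[0,0,0]],"yaw":[0,0,0,0,0],"gripper":[255,255,255,255,255]}'
python3 -m creep '{"translation":[[0,0,5],[0,0,15],[0,0,40],[0,0,75],[0,0,110]],"yaw":[0,0,0,0,0],"gripper":[255,255,255,255,255]}' 30
```

```text
time_s: 3.53
ee_pos: [0.5202, 0.1869, 0.0315]
eef_rot: [-3.141, 0.002, 0.176]
force: [-0.2, 0.7, -0.4]
grip_width: 0.0103
time_s: 3.95
ee_pos: [0.5198, 0.1867, 0.1432]
eef_rot: [-3.141, 0.003, 0.175]
force: [0.2, 1.0, -1.7]
grip_width: 0.0098
```

Held: opening 9.8 mm and about 1.7 N of weight. Moving above the stirrer, with about 0.08 rad of yaw kept clear of the post.

```bash
python3 -m creep '{"translation":[[5,-20,0],[12,-52,0],[20,-90,0],[28,-125,0],[36,-160,0]],"yaw":[0,-0.02,-0.055,-0.055,-0.055],"gripper":[255,255,255,255,255]}'
python3 -m creep '{"translation":[[9,-35,0],[17,-75,0],[26,-115,0],[33,-140,0],[36,-155,0]],"yaw":[0,0,0,0,0],"gripper":[255,255,255,255,255]}'
python3 -m creep '{"translation":[[0,0,0],[0,0,0]],"yaw":[0,0],"gripper":[255,255]}'
python3 - <<'E'
from h import *
print(ctrl.get_obs()['ee_pos'])
im=[]
for n in('top','scene'):
    c=cam(n); np.save(f'{n}2.npy',c,allow_pickle=True); x,y=proj(c,[.58,-.13,.1])[0].astype(int); x=max(x,65);y=max(y,60);print(n,x,y)
    im.append(cv2.resize(c['pixels'][y-60:y+60,x-65:x+65,::-1],None,fx=3,fy=3,interpolation=cv2.INTER_CUBIC))
cv2.imwrite('pics/both2.png',np.hstack(im))
E
```

```text
time_s: 4.37
ee_pos: [0.5558, 0.025, 0.1444]
eef_rot: [-3.141, 0.002, 0.121]
force: [0.3, 0.6, -1.3]
grip_width: 0.0097
time_s: 4.78
ee_pos: [0.5921, -0.133, 0.1451]
eef_rot: [3.141, 0.002, 0.118]
force: [-1.4, 0.0, -0.7]
grip_width: 0.0097
time_s: 4.95
ee_pos: [0.5919, -0.133, 0.1455]
eef_rot: [3.142, 0.002, 0.117]
force: [0.4, 0.7, -1.8]
grip_width: 0.0101
[ 0.59192422 -0.13300806  0.14545498]
top 416 191
scene 257 261
```

View pics/both2.png

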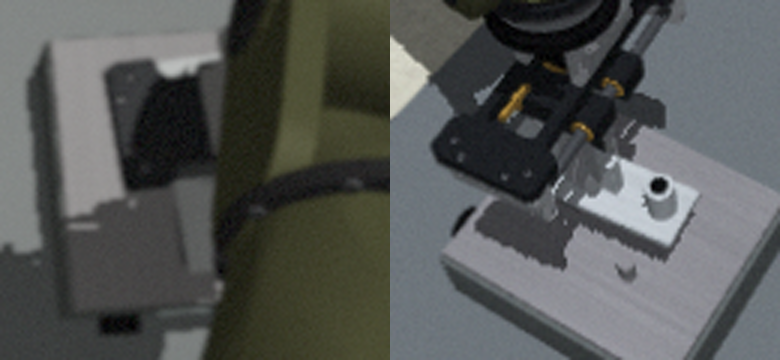

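The scene crop shows the held arm over the stirrer, with the socket rim at (661,184), far-end corners at (700,187) and (668,245), and the post at (627,270). In the top view only the far end and part of the edge are visible. Computing positions in the scene frame.

```bash
python3 - <<'E'
from h import *
S=np.load('scene2.npy',allow_pickle=True).item(); T=np.load('top2.npy',allow_pickle=True).item()
f=lambda u,v:(257-65+(u-390)/3-.33,261-60+v/3-.33)
print('sock',back(S,[f(661,184)],.150)*1000)
print('corners,edge',back(S,[f(700,187),f(668,245),f(565,207)],.120)*1000)
x,y=192,201
im=cv2.resize(S['pixels'][y+40:y+100,x+40:x+115,::-1],None,fx=8,fy=8,interpolation=cv2.INTER_CUBIC)
cv2.imwrite('pics/s2z.png',im)
# socket / plate from depth
W=grid(S); m=(abs(W[...,0]-.63)<.08)&(abs(W[...,1]+.13)<.06)
for z0,z1 in((.115,.125),(.144,.156)):
    k=m&(W[...,2]>z0)&(W[...,2]<z1)&(W[...,0]>.61); v,u=np.nonzero(k); print(z0,len(u),np.median(W[k][:,2]),np.nanmean(W[k][:,:2],0))
k=m&(W[...,2]>.112)&(W[...,2]<.128)&(W[...,0]>.6); print(cv2.minAreaRect((W[k][:,:2]*1000).astype(np.float32)),W[k][:,0].max())
E
```

```text
sock [[ 644.04048372 -125.23508165]]
corners,edge [[ 655.94473737 -100.44049935]
 [ 662.45414816 -147.20915632]
 [ 587.7762487  -161.48323525]]
0.115 393 0.11916405022639193 [ 0.63567507 -0.13248045]
0.144 98 0.14899817114908487 [ 0.6389578  -0.12874648]
((629.397216796875, -128.81802368164062), (63.325782775878906, 45.30238342285156), 5.7912726402282715) 0.6626006329716361
```

View pics/s2z.png

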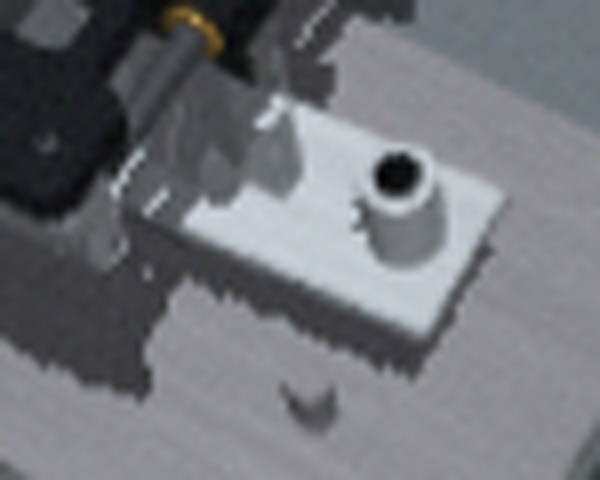

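Zoomed: socket rim centre at (397,172), far-end top corners at (503,195) and (425,330), -y edge running to (190,228), post top at about (310,395).

```bash
python3 - <<'E'
from h import *
S=np.load('scene2.npy',allow_pickle=True).item(); S0=np.load('scene0.npy',allow_pickle=True).item()
g=lambda u,v:(232+u/8-.44,241+v/8-.44)
s=back(S,[g(397,172)],.1505)[0]*1000; c=back(S,[g(503,195),g(425,330),g(190,228)],.1205)*1000
print(s,c); d=c[1]-c[2]; print('edge yaw',np.arctan2(d[1],d[0]))
y=.117; e=np.array([np.cos(y),np.sin(y)])
print('hole from sock',s-95*e,'from end',(c[0]+c[1])/2-112*e,'TCP-45',np.array([591.9,-133.0])-45*e)
# original plate in S and fin/TCP offset: socket at start
W=grid(S0)
print('sock0 fit', back(S0,[(280+263/5-.4,159+115/5-.4)],.036)*1000, 'hole0',back(S0,[(280+107/5-.4,159+106/5-.4)],.006)*1000)
E
```

```text
[ 642.96282026 -126.39638628] [[ 657.64806735 -104.94226553]
 [ 662.5531595  -146.10110765]
 [ 596.21666539 -154.82548976]]
edge yaw 0.13076658268288052
hole from sock [ 548.61230635 -137.48604476] from end [ 548.86632334 -138.59581027] TCP-45 [ 547.20765131 -138.25299612]
sock0 fit [[570.07954573 198.33709709]] hole0 [[477.87533249 181.00550971]]
```

```bash
python3 -m creep '{"translation":[[-3,4,-10],[-3,4,-20],[-3,4,-30],[-3,4,-37],[-3,4,-37]],"yaw":[0,0,0,0,0],"gripper":[255,255,255,255,255]}'
python3 -m creep '{"translation":[[0,0,-1],[0,0,-2],[0,0,-3],[0,0,-4],[0,0,-4]],"yaw":[0,0,0,0,0],"gripper":[255,255,255,255,255]}'
```

```text
time_s: 5.47
ee_pos: [0.5881, -0.1271, 0.106]
eef_rot: [-3.14, 0.005, 0.12]
force: [0.1, -0.6, -1.9]
grip_width: 0.0098
time_s: 5.88
ee_pos: [0.5881, -0.1272, 0.1021]
eef_rot: [-3.14, 0.005, 0.12]
force: [0.4, 0.1, -1.1]
grip_width: 0.0098
```

```bash
python3 -m creep '{"translation":[[0,0,-1],[0,0,-2]],"yaw":[0,0],"gripper":[255,255]}'
python3 -m creep '{"translation":[[0,0,-1],[0,0,-1]],"yaw":[0,0],"gripper":[255,255]}'
```

```text
time_s: 6.05
ee_pos: [0.5882, -0.1272, 0.1002]
eef_rot: [-3.14, 0.004, 0.119]
force: [0.4, -0.6, -1.6]
grip_width: 0.01
time_s: 6.22
ee_pos: [0.5881, -0.1272, 0.099]
eef_rot: [-3.14, 0.004, 0.119]
force: [-0.0, -0.2, -1.3]
grip_width: 0.0097
```

```bash
python3 -m creep '{"translation":[[0,0,-1],[0,0,-2],[0,0,-2]],"yaw":[0,0,0],"gripper":[255,255,255]}'
python3 -m creep '{"translation":[[0,0,-1],[0,0,-2],[0,0,-2]],"yaw":[0,0,0],"gripper":[255,255,255]}'
```

```text
time_s: 6.47
ee_pos: [0.5881, -0.1272, 0.0968]
eef_rot: [-3.14, 0.005, 0.119]
force: [-0.5, -0.5, -1.4]
grip_width: 0.0097
time_s: 6.72
ee_pos: [0.588, -0.1271, 0.0946]
eef_rot: [-3.14, 0.005, 0.119]
force: [0.6, 0.6, -1.3]
grip_width: 0.0099
```

```bash
python3 -m creep '{"translation":[[0,0,-1],[0,0,-1]],"yaw":[0,0],"gripper":[255,255]}'
python3 -m creep '{"translation":[[0,0,-1],[0,0,-1]],"yaw":[0,0],"gripper":[255,255]}'
python3 -m creep '{"translation":[[0,0,-0.5],[0,0,-1],[0,0,-1]],"yaw":[0,0,0],"gripper":[255,255,255]}'
```

```text
time_s: 6.88
ee_pos: [0.5879, -0.1271, 0.0933]
eef_rot: [-3.14, 0.005, 0.119]
force: [-1.6, 0.8, -1.6]
grip_width: 0.0098
time_s: 7.05
ee_pos: [0.5878, -0.1271, 0.0921]
eef_rot: [-3.14, 0.006, 0.119]
force: [-0.2, -0.1, -1.9]
grip_width: 0.0094
time_s: 7.3
ee_pos: [0.5878, -0.1271, 0.0916]
eef_rot: [-3.14, 0.005, 0.119]
force: [-4.3, 0.7, 4.0]
grip_width: 0.0098
```

Contact came at TCP z 0.0916, so the underside is at about 0.060 and no rim contact was felt on the way. Checking flatness and yaw by depth.

```bash
cat >> h.py <<'E'
def check(tag,zb=.060):
    c=cam('scene'); np.save(f'scene{tag}.npy',c,allow_pickle=True); W=grid(c)
    m=(abs(W[...,0]-.63)<.06)&(abs(W[...,1]+.125)<.05)
    k=m&(abs(W[...,2]-zb-.006)<.0035)&(W[...,0]>.60)&(c['pixels'].min(2)>125)
    P=W[k]; A=np.c_[P[:,:2]-P[:,:2].mean(0),np.ones(len(P))]
    co=np.linalg.lstsq(A,P[:,2],rcond=None)[0]; print('n',len(P),'top z',co[2],'slope',co[:2])
    print(cv2.minAreaRect((P[:,:2]*1000).astype(np.float32)))
    x,y=proj(c,[.60,-.14,.07])[0].astype(int)
    im=cv2.resize(c['pixels'][y-40:y+40,x-50:x+50,::-1],None,fx=7,fy=7,interpolation=cv2.INTER_CUBIC)
    cv2.imwrite(f'pics/chk{tag}.png',im); print('origin',x-50,y-40); o=ctrl.get_obs(); print(o['ee_pos'],o['eef_rot'],o['force'])
E
python3 -c "from h import *;check('3')"
```

```text
n 369 top z 0.0650761523958563 slope [-0.00163938  0.00384646]
((638.7877197265625, -135.12330627441406), (78.73553466796875, 83.98072052001953), 5.910378456115723)
origin 214 236
[ 0.58779611 -0.12712946  0.09158543] [-3.14003816  0.0053518   0.11946608] [-3.50945025  0.2316631   5.27246765]
```

View pics/chk3.png

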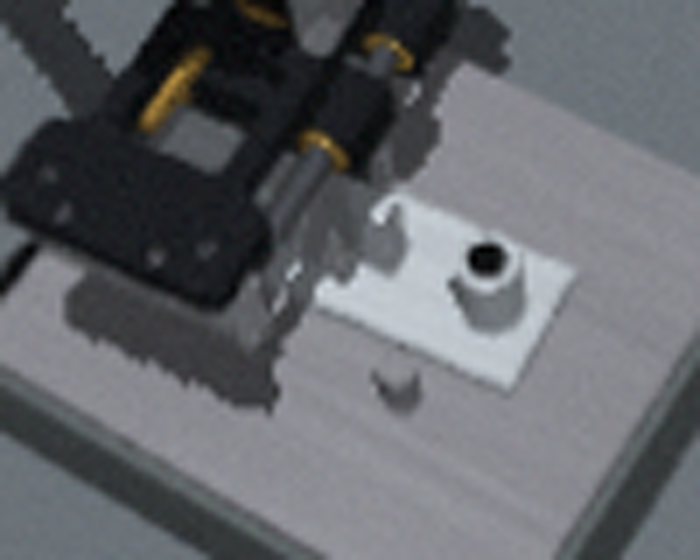

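The arm lies flat: 5.9 mm above the stirrer top in the same view, slopes under 0.004. In the picture the -y edge at (400,345) still stands clear of the post at (398,385). Turning it about the pin in small steps.

```bash
python3 -m creep '{"translation":[[0,0,0.5],[0.1,-0.8,0.5],[0.1,-1.5,0.5],[0.2,-2.3,0.5],[0.2,-2.3,0.5]],"yaw":[0,-0.017,-0.034,-0.05,-0.05],"gripper":[255,255,255,255,255]}'
python3 -m creep '{"translation":[[0,-0.4,0],[0,-0.4,0]],"yaw":[-0.01,-0.01],"gripper":[255,255]}'
```

```text
time_s: 7.77
ee_pos: [0.588, -0.1296, 0.0919]
eef_rot: [-3.14, 0.006, 0.068]
force: [-0.3, -0.4, -1.0]
grip_width: 0.0099
time_s: 7.93
ee_pos: [0.5879, -0.1301, 0.0918]
eef_rot: [-3.14, 0.006, 0.057]
force: [-0.1, 0.2, -1.4]
grip_width: 0.0097
```

```bash
python3 -m creep '{"translation":[[0,-0.4,0],[0,-0.4,0]],"yaw":[-0.01,-0.01],"gripper":[255,255]}'
python3 -m creep '{"translation":[[0,-0.4,0],[0,-0.4,0]],"yaw":[-0.01,-0.01],"gripper":[255,255]}'
python3 -c "
from h import *;o=ctrl.get_obs();print(o['force'],o['moment'])"
```

```text
time_s: 8.1
ee_pos: [0.588, -0.1305, 0.0918]
eef_rot: [-3.14, 0.006, 0.046]
force: [0.3, -0.4, -0.4]
grip_width: 0.0101
time_s: 8.27
ee_pos: [0.588, -0.131, 0.0918]
eef_rot: [-3.14, 0.006, 0.035]
force: [0.7, 0.9, -1.6]
grip_width: 0.0099
[ 0.65224369  0.92271348 -1.60312159] [-0.03953581 -0.00902552  0.01912674]
```

```bash
python3 -m creep '{"translation":[[0,-0.4,0],[0,-0.4,0]],"yaw":[-0.008,-0.008],"gripper":[255,255]}'
python3 -c "
from h import *;o=ctrl.get_obs();print(o['force'],o['moment']);check('4')"
```

```text
time_s: 8.43
ee_pos: [0.588, -0.1312, 0.0918]
eef_rot: [-3.14, 0.006, 0.026]
force: [0.1, 2.2, -1.5]
grip_width: 0.01
[ 0.1495907   2.18791958 -1.51486529] [ 0.39874653 -0.03350463  0.08596222]
n 365 top z 0.065274222670989 slope [-0.01034514  0.00328401]
((644.1318969726562, -133.2769317626953), (50.97462844848633, 90.95933532714844), 82.38050079345703)
origin 214 236
[ 0.58797891 -0.13117605  0.09178155] [-3.13963926  0.00558937  0.02681501] [-0.08450731  1.91266716 -1.58064026]
```

View pics/chk4.png

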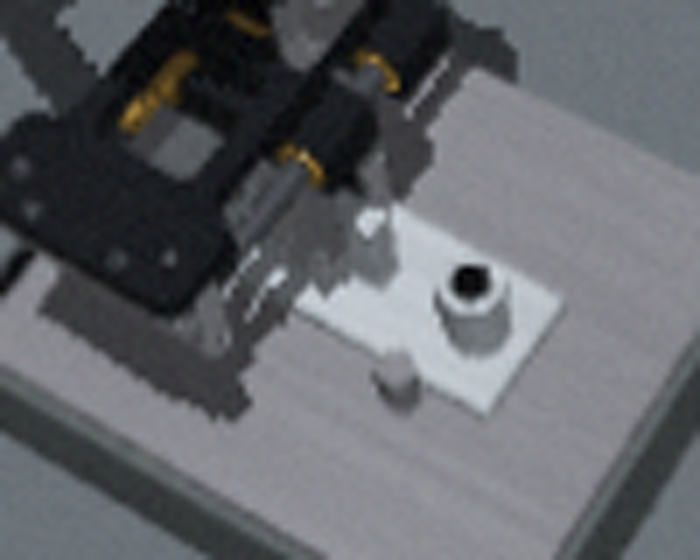

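The edge at (405,365) now meets the post at (398,380), and fy has risen to 2 N. One more small nudge to confirm, then set down.

```bash
python3 -m creep '{"translation":[[0,-0.3,0],[0,-0.3,0]],"yaw":[-0.004,-0.004],"gripper":[255,255]}'
python3 -m creep '{"translation":[[0,0.2,-0.2],[0,0.2,-0.2]],"yaw":[0,0],"gripper":[255,255]}'
```

```text
time_s: 8.65
ee_pos: [0.588, -0.1312, 0.0918]
eef_rot: [-3.139, 0.006, 0.023]
force: [0.9, 3.1, -1.1]
grip_width: 0.0095
time_s: 8.82
ee_pos: [0.5881, -0.131, 0.0917]
eef_rot: [-3.139, 0.005, 0.023]
force: [-0.1, 2.6, 0.2]
grip_width: 0.0095
```

```bash
python3 -m creep '{"translation":[[0,0,0],[0,0,0],[0,0,0],[0,0,0]],"yaw":[0,0,0,0],"gripper":[180,180,180,180]}'
python3 -m creep '{"translation":[[0,0,10],[0,0,25],[0,0,50],[0,0,85],[0,0,120]],"yaw":[0,0,0,0,0],"gripper":[180,180,180,180,180]}'
python3 -m creep '{"translation":[[-35,-20,20],[-70,-40,30],[-100,-70,40],[-120,-100,50],[-130,-130,50]],"yaw":[0,0,0,0,0],"gripper":[180,180,180,180,180]}'
```

```text
time_s: 9.15
ee_pos: [0.5881, -0.1312, 0.0917]
eef_rot: [-3.14, 0.005, 0.023]
force: [0.1, -0.2, -0.5]
grip_width: 0.0272
time_s: 9.57
ee_pos: [0.5876, -0.1311, 0.2135]
eef_rot: [-3.139, 0.006, 0.023]
force: [0.5, 0.2, -0.1]
grip_width: 0.0277
time_s: 9.98
ee_pos: [0.4558, -0.2624, 0.2672]
eef_rot: [3.141, 0.003, 0.023]
force: [0.8, 0.3, 0.1]
grip_width: 0.0276
```

```bash
python3 -m creep '{"translation":[[-20,-40,0],[-40,-80,0],[-60,-120,0],[-80,-160,0],[-90,-190,0]],"yaw":[0,0,0,0,0],"gripper":[180,180,180,180,180]}'
python3 - <<'E'
from h import *
check('5')
T0=np.load('top0.npy',allow_pickle=True).item()
c=cam('top'); np.save('top5.npy',c,allow_pickle=True)
im=cv2.resize(c['pixels'][135:245,360:460,::-1],None,fx=5,fy=5,interpolation=cv2.INTER_CUBIC)
s=np.load('scene5.npy',allow_pickle=True).item()
z=cv2.resize(s['pixels'][230:340,205:330,::-1],(300,264),interpolation=cv2.INTER_CUBIC)
o=np.zeros((550,800,3),np.uint8); o[:,:500]=im; o[:264,500:]=z; cv2.imwrite('pics/fin.png',o)
W=grid(c); m=(abs(W[...,0]-.58)<.1)&(abs(W[...,1]+.13)<.05)
mask=(m&(c['pixels'].min(2)>118)).astype(np.uint8)
k=max(cv2.findContours(mask,0,1)[0],key=cv2.contourArea)[:,0]
r=cv2.minAreaRect((back(c,k,.066)*1000).astype(np.float32)); print('plate top view',r)
E
```

```text
time_s: 10.4
ee_pos: [0.3657, -0.4501, 0.2684]
eef_rot: [3.14, 0.002, 0.022]
force: [0.5, 0.1, -0.2]
grip_width: 0.0278
n 352 top z 0.06500645276989611 slope [ 0.00056014 -0.00199425]
((633.3718872070312, -134.813720703125), (70.4572525024414, 78.17852783203125), 17.921710968017578)
origin 214 236
[ 0.3629479  -0.45543652  0.26765511] [3.13913581 0.0032052  0.01848435] [-1.77772537 -5.43543337 -0.36852981]
plate top view ((591.033447265625, -128.0591278076172), (99.4357681274414, 173.72596740722656), 89.978271484375)
```

View pics/fin.png

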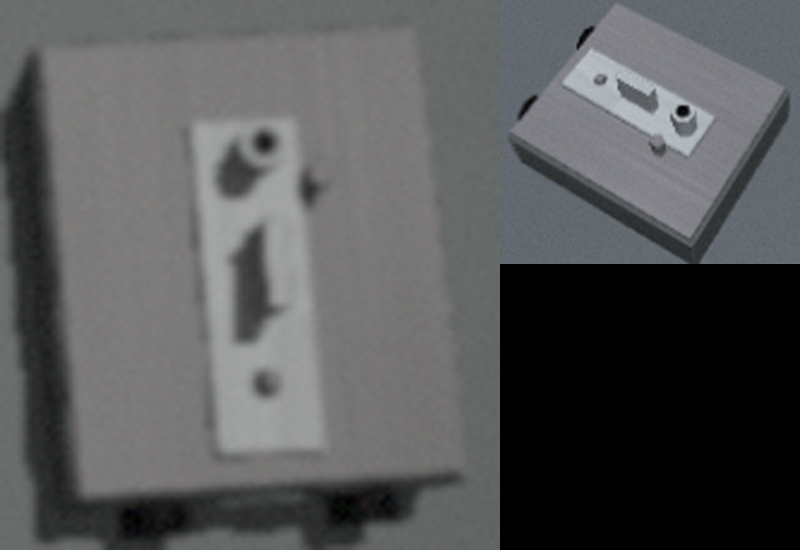

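The final picture shows the arm flat with the pin visible in its hole (265,382) and the -y edge against the post (312,188). The robot is clear. One numeric check of angle and gap, then hand in.

```bash
python3 - <<'E'
from h import *
c=cam('top'); f=lambda u,v:(360+u/5-.4,135+v/5-.4)
P=back(c,[f(193,122),f(217,455),f(298,118),f(325,450)],.066)*1000
Q=back(c,[f(40,48),f(80,497),f(415,28),f(462,475)],.06)*1000
a=lambda p,q:np.arctan2(p[1]-q[1],p[0]-q[0])
print('plate yaw',a(P[0],P[1]),a(P[2],P[3]),'stirrer',a(Q[0],Q[1]),a(Q[2],Q[3]))
W=grid(c); m=(abs(W[...,0]-.63)<.02)&(W[...,1]<-.145)&(W[...,1]>-.175)&(W[...,2]>.074)&(W[...,2]<.084)
p=W[m].mean(0)*1000; e=P[2]-P[3]; e/=np.linalg.norm(e); d=p[:2]-P[3]; print('post centre to edge mm',e[0]*d[1]-e[1]*d[0],p)
T0=np.load('top0.npy',allow_pickle=True).item(); W0=grid(T0)
for nm,x,y,z in(('tub',.757,.144,.097),('bottle',.687,.341,.13),('beaker',.381,.013,.075)):
    print(nm,[ (w[(abs(w[...,0]-x)<.07)&(abs(w[...,1]-y)<.07)&(w[...,2]>.04)][:,:2].mean(0)*1000).round(1) for w in(W0,W)])
o=ctrl.get_obs(); print(o['time_s'],o['force'])
ctrl.hand_in()
E
```

```text
plate yaw 0.01356152647522591 0.013916740226851115 stirrer 0.041966451903009634 0.026414782490572178
post centre to edge mm -3.574646542804294 [ 630.0902162  -154.46541526   77.7419045 ]
tub [array([759.3, 143.3]), array([759.2, 143.3])]
bottle [array([684.7, 339.8]), array([684.7, 339.8])]
beaker [array([363.1,   6.9]), array([363.1,   7. ])]
10.55 [ 0.87025928 -0.15517961  0.16681476]
the job is handed in; nothing more can be done
```

I fitted the silver probe arm over the pin, turned it about the pin until its edge met the stop post, released it and withdrew. The job was handed in at about 10.6 s; no verdict is reported.

**Seating:** no force was felt from the pin on the way down. First contact was with the stirrer top (readings of 4–5 N, about 7 N allowing for the arm's weight), with the underside at about 60 mm. After release the arm's top was 5.8 mm above the stirrer's, with slopes under 0.003, and the last picture shows the pin in the hole.

**Post contact:** I felt the post as the sideways force rose from about 1 N to 3 N, and the last picture shows the edge against it.

**Bystanders:** the tub, bottle and beaker are where they were, to 0.1 mm.

**Checks that disagreed:**
- **Arm angle:** the top view put the arm at 0.014 rad and the stirrer at 0.026–0.042 rad. That is 0.013–0.028 rad apart, within the 0.05 limit, but the angles come from corners I picked by eye.
- **Edge to post:** that view put the post's axis 3.6 mm from the edge, where 6 mm is true contact and 4–8 mm is allowed. I trusted the felt contact, since the edge cannot lie inside the post and the axis came from a coarse depth average, but I did not resolve the difference before handing in.
- **Cameras:** the two views differed by 2–7 mm in absolute position. I placed the arm from one view's relative positions and then by feel.

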